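# Build up the filter unit on the empty stand

## Robot

A 6-joint arm with a two-finger parallel gripper is mounted at the origin on the work surface. World frame = base frame: x ahead of the robot, y to its left, z up, the work surface at z = 0. Lengths are in m, angles in degrees, forces in N, time in s.
With the tool pointing down it reaches from about 0.375 to 0.9 m from the base axis. Payload 3.1 kg.
Tool frame: the origin (TCP) lies on the centre line of the jaws, within the pads' length; the fingertips stand 17 mm ahead of it and the grasp point (between the pads) lies 2 mm behind it; z points along the fingers, y is the line along which they close (so a half turn about z gives the same grasp; the last joint's range is limited). The gripper opens to 87 mm and grips with 3 to 60 N. Pads are 19 mm wide; open, the fingers measure 117 mm over their backs; the gripper's body (75 mm by 190 mm) begins 51 mm behind the grasp point.
Start: joints at [-82.649, 30.224, 82.088, -0, 67.689, -10.227], TCP at [0.189, -0.596, 0.24] pointing down, gripper open.
Joint ranges: [-176.69, 176.69], [-43.24, 126.21], [12.49, 139.97], [-82, 262], [0, 151.66], [-163.58, 163.58]. Speed limits (degrees/s): [159.86, 159.86, 180, 180, 180, 180].

## Interface

Orientations are given as a 3x3 rotation matrix whose columns are the frame's x, y, z axes.
In Python, from rig import bot, imaging, finder gives the robot as it stands. The module is installed in compiled form; this text tells all that it offers.
- The arm moves only by the tool play_rows, never from a script. Its argument "motion" is a list that holds one entry, the list of rows, each a list of 6 numbers: the shift along the tool's x, y, z in parts of the range, where 1.0 means 0.75 m, then the turn, a rotation vector about the tool's x, y, z in shares of 180 degrees (1.0 is 180 degrees). In form: [[[dx, dy, dz, wx, wy, wz], ...]]. A call has 1 to 8 rows; each row is the pose to reach, as a shift and turn from the pose commanded when the call began, along the tool's axes at that moment; what a row does not reach only later rows make up. A row lasts 1/12 s, in which the tool goes at most 41.7 mm and 7.16 degrees, less where a joint would pass 70% of its speed; a pose out of reach is approached as far as the arm can. No shift or turn number may pass 1 either way. A call with a gripper value outside its range is refused whole. "fingers" is the finger opening in m, from 0 to 0.087, set as the call begins (left out, the last holds). The fingers move at their own pace and stop on an object; the grip force is fixed at half the most. Time passes only in rows, so rows that repeat a pose let the fingers close. It gives the time, the measured TCP pose, the force, the opening and the grip force at its end, in the units of the state.
- bot.read_state(): the state, without advancing time (a new reading comes with each control period).
- imaging.capture(name): name is "scene" or "top"; returns a dict with "frame" (420x560x3 uint8, red, green, blue), "camera_matrix" (3x3 intrinsics, pixels), "k1" (the pictures are not rectified: a ray, as slopes to the right and down, at radius r is drawn at 1 + k1 r^2 times it, then the intrinsics apply), "R" (3x3) and "t" (3): a world point X has camera coordinates R X + t. Camera axes: x right, y down, z forward; pixel columns grow to the right and rows downward; lengths in m; the calibration is good to about 2 mm. A picture is of the moment at which its call begins. There is no depth.
- bot.hand_in(): hands the job in; it is judged then, once.
Trained networks look in the newest picture that a camera, given by its name, has taken for a name from the list of things; names that differ only in an ending like _2 or _b are one class to them, and where a whole thing is asked for, a point or a joint stands for the part that bears it (a point fixed in the world has none). Each returns a list of dicts, best first, with "confidence" (0 to 1); they miss things now and then, are a little off and sometimes report something else, mostly with a low value. They report only what shows in the picture. A call takes as long as a camera call. They do not tell look-alikes from the thing itself.
- finder.recognise(camera, name): "at" ([x, y, z] in m, in world coordinates, good to about 4 mm: the middle of the surface that is visible of it).
- finder.outline_of(camera, name): "pixels" (420x560 bool, what is visible of it).
The state is a dict: "time_s": time; "joint_positions": joint angles; "qvel": joint speeds; "tau": joint torques, N m; "position": TCP position; "tcp_rot": TCP orientation; "force": force on the tool from outside, world axes, zero at the start; "moment": the same for the moment, N m; "opening": opening from 0.0 (shut) to 1.0 (fully open); "grasp_force": force on a finger pad.
Only numpy, scipy, OpenCV 4.12 (cv2) and the standard library are available. Lean on these libraries where they do the work, as an engineer would, in place of code of your own. Each camera call takes 0.05 s, during which the arm holds its last target. There are 200 camera calls.

## Task

Put the filter unit together on the empty stand so that it looks like the finished one on the other stand: first set the steel base down over the stand's pin, then lay the bronze disc in the base's rim, then stand the tall funnel on the base around the disc, and last close the funnel with the lid, knob up. Each part must be upright and fully home, and the whole left standing by itself. Leave the short funnel and the small glass dish where they are.

Things in the scene. Friction and masses are not known exactly. Their poses are not given: they have to be found in the camera images.
- stand: The empty stand, fixed: aluminium block 100 x 100 mm, 40 mm high. Origin: centre of its underside on the bench; z up. A dark steel pin rises 14 mm from the centre of its top, 22 mm thick, its upper 10 mm tapering to 16 mm. A hose nozzle (12 mm thick, 30 mm long) sticks out of its +x side, a small tap knob out of its -x side.
- done_unit: The finished example, fixed, not to be taken apart: an equal stand that already carries base, tall funnel and lid, 178 mm high in all. Origin: centre of the stand's underside on the bench; z up.
- base: The base: loose steel cylinder 58 mm wide, 30 mm high, plus a rim on top 6 mm high (outside 46 mm, inside 38 mm); 36 mm in all, 0.22 kg. Underneath, unseen, a central socket 28 mm wide, 20 mm deep takes the pin. Stands upright; origin: centre of underside, z up. Home: underside on the stand's top, 40 mm above the stand's origin.
- disc: The support disc: loose sintered bronze disc (brass-coloured) 34 mm wide, 18 mm thick, lower edge bevelled, top dotted with dark holes; 0.04 kg. Lies flat; origin: centre of underside, z up. Home: inside the base's rim, underside 30 mm above the base's underside, so that it stands 12 mm out of the rim.
- funnel: The tall funnel: loose straight steel tube open at both ends, 58 mm outside, 51 mm inside, 80 mm high; about 0.16 kg. Stands upright; origin: centre of its lower end; z up. Home: around the base's rim, its lower end on the base's shoulder, 30 mm above the base's underside.
- lid: The lid: loose, grey plastic, knob up. From below: tapered plug 8 mm high (38 to 45 mm wide), round plate 58 mm wide, 6 mm thick, round knob 22 mm wide, 22 mm high; 36 mm in all, 0.05 kg. Rests on its plug; origin: centre of the plug's underside, z up. Home: plug in the funnel's mouth, plate on its upper end: origin 72 mm above the funnel's lower end.
- short_funnel: The short funnel, not wanted and to be left in place: loose steel tube like the tall one (58 mm outside, 51 mm inside) but only 45 mm high. Origin: centre of its lower end; z up.
- petri: A small closed empty dish of pale glass, a low flat disc to look at, to be left in place: loose, 62 mm in diameter, about 17 mm high. Origin: centre of its underside; z up.
Not all that is in view belongs to the job. What is shaped like the base but green or pink is not meant.

How it is judged (in metres and radians):
On the way, in this order (a step that is already met when the one before it is completed fails the run):
1. the base stands down on the empty stand (horizontal distance between base and stand below 0.007 m and z of base in the frame of stand between 0.037 and 0.043 m and angle between base's own z axis and vertical below 0.08 rad), for 0.2 s.
2. the disc lies in the base (all of step 1 and horizontal distance between disc and base below 0.007 m and z of disc in the frame of base between 0.027 and 0.033 m and angle between disc's own z axis and vertical below 0.08 rad), for 0.2 s.
3. the tall funnel stands on the base, over the disc (all of step 2 and horizontal distance between funnel and base below 0.007 m and z of funnel in the frame of base between 0.027 and 0.033 m and angle between funnel's own z axis and vertical below 0.08 rad), for 0.2 s.
4. the lid is in the funnel's mouth (all of step 3 and horizontal distance between lid and funnel below 0.008 m and z of lid in the frame of funnel between 0.069 and 0.075 m and angle between lid's own z axis and vertical below 0.08 rad), for 0.2 s.
At the end, for the whole second after the job is handed in: Base on the stand, disc in the base, tall funnel on the base and lid in the funnel, each within 7 mm (lid 8 mm) sideways and 3 mm in height of its home, tilted less than 0.08 rad, all at rest; short funnel and glass dish within 30 mm of where they were at the start (all of step 4 and linear speed of each of base, disc, funnel, lid, short_funnel, petri below 0.02 m/s and distance of each of short_funnel, petri from where it was at the start of the episode below 0.03 m); the robot touches nothing.
It fails at once if the short funnel is moved by more than 30 mm (distance of short_funnel from where it was at the start of the episode above 0.03 m).
It fails at once if the small glass dish is moved by more than 30 mm (distance of petri from where it was at the start of the episode above 0.03 m).
It also fails if it takes over 106 s, if anything falls off the work surface, if the arm or the gripper's body presses on something with over 40 N, if the wrist force passes 120 N, or if a joint passes its speed limit or range.

## Working session

There is one attempt and no reset: what is moved stays moved. The work goes in short steps, Python scripts to look and compute and a tool call to move; the robot and the scene stay as the last step left them, time stands still between calls to the robot, and variables do not carry over. Pictures are saved under pics/ and viewed, at most 14 in all, crops included, and the job is handed in when it is done.

Besides the shell and the picture viewer there is one more tool, called after "Request:" in YAML: its name, and indented under it one key for each argument. play_rows: Moves the arm, as the interface text tells. Its arguments: {"type":"object","properties":{"motion":{"type":"array"},"fingers":{"type":"number"}},"required":["motion"]}

```bash
mkdir -p pics; python3 - <<'E'
from rig import bot, imaging, finder
import cv2, numpy as np
for c in ("scene","top"):
    d=imaging.capture(c); cv2.imwrite(f"pics/{c}0.png",cv2.cvtColor(d["frame"],cv2.COLOR_RGB2BGR))
    print(c,d["camera_matrix"].tolist(),d["k1"],np.round(-d["R"].T@d["t"],3))
    for n in ("stand","done_unit","base","disc","funnel","lid","short_funnel","petri"):
        print(n,[(np.round(r["at"],3).tolist(),round(r["confidence"],2)) for r in finder.recognise(c,n)])
s=bot.read_state();print(s["time_s"],s["position"],np.round(s["tcp_rot"],3),s["opening"])
E
```

```text
scene [[431.6008832129635, 0.0, 285.6932037162506], [0.0, 431.6008832129635, 212.50708021808163], [0.0, 0.0, 1.0]] -0.12986980842554446 [ 1.07  -0.077  0.718]
stand [([0.665, 0.19, 0.039], 0.89), ([0.67, 0.014, 0.028], 0.4)]
done_unit [([0.662, -0.212, 0.043], 0.86), ([0.67, 0.016, 0.026], 0.67)]
base [([0.447, 0.151, 0.031], 0.93), ([0.352, 0.164, 0.034], 0.82), ([0.538, 0.066, 0.03], 0.71)]
disc [([0.447, 0.021, 0.015], 0.68), ([0.669, 0.014, 0.027], 0.48)]
funnel [([0.464, -0.298, 0.049], 0.81)]
lid [([0.446, -0.142, 0.012], 0.59)]
short_funnel [([0.67, 0.017, 0.029], 0.89), ([0.448, 0.021, 0.013], 0.37)]
petri [([0.449, 0.297, 0.025], 0.82)]
top [[392.84200023478024, 0.0, 277.81215678869944], [0.0, 392.84200023478024, 207.76202366687568], [0.0, 0.0, 1.0]] 0.017939914411889735 [0.432 0.    0.814]
stand [([0.646, 0.194, 0.04], 0.69)]
done_unit [([0.626, -0.205, 0.041], 0.64)]
base [([0.53, 0.071, 0.033], 0.85), ([0.434, 0.152, 0.03], 0.64), ([0.343, 0.172, 0.03], 0.57), ([0.445, 0.024, 0.018], 0.21)]
disc [([0.442, 0.028, 0.019], 0.68)]
funnel [([0.448, -0.302, 0.051], 0.76)]
lid [([0.436, -0.139, 0.014], 0.85)]
short_funnel [([0.675, 0.009, 0.031], 0.79)]
petri [([0.448, 0.296, 0.016], 0.91)]
0.9 [ 0.18876127 -0.59581039  0.23959135] [[ 0.953  0.302  0.   ]
 [ 0.302 -0.953 -0.   ]
 [-0.     0.    -1.   ]] 0.9990425010205349
```

View pics/scene0.png

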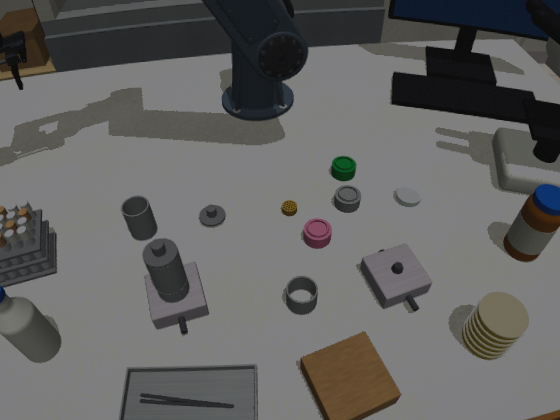

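View pics/top0.png

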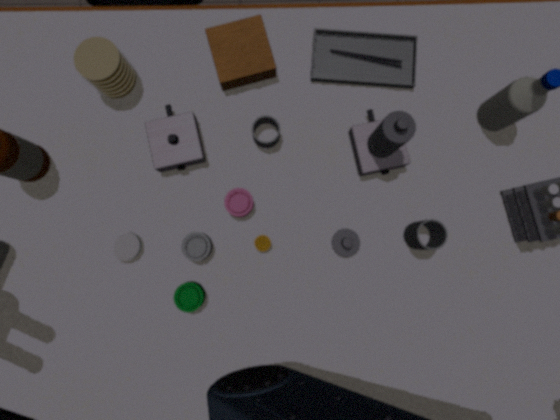

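The scene view shows the steel base at pixel (347,198), between the green and pink look-alikes. The disc is at (290,207), the tall funnel at (140,217), the lid at (211,214) and the empty stand with its pin at (397,268). The networks agree with this. Next I'll refine the positions by fitting cylinder silhouettes to the outlines in both views.

```bash
cat > h.py <<'E'
from rig import bot, imaging, finder
import cv2, numpy as np
from scipy.optimize import least_squares
def project(d,X):
    c=X@d["R"].T+d["t"]; s=c[:,:2]/c[:,2:]; s=s*(1+d["k1"]*(s**2).sum(1,keepdims=True))
    K=d["camera_matrix"]; return s*[K[0,0],K[1,1]]+K[:2,2]
def hullc(p):
    m=cv2.moments(cv2.convexHull(np.float32(p))); return np.array([m["m10"],m["m01"]])/m["m00"],m["m00"]
a=np.linspace(0,2*np.pi,73)
def cyl(x,y,rings): return np.vstack([np.c_[x+r*np.cos(a),y+r*np.sin(a),np.full(73,z)] for r,z in rings])
def fit(d,mask,rings,x0):
    n,l,st,_=cv2.connectedComponentsWithStats(mask.astype(np.uint8)); k=1+st[1:,4].argmax()
    c,A=hullc(np.argwhere(l==k)[:,::-1]); f=lambda v:hullc(project(d,cyl(v[0],v[1],rings)))[0]-c
    v=least_squares(f,x0,x_scale=.01,diff_step=1e-3).x
    return v,A/hullc(project(d,cyl(*v,rings)))[1]
RG=dict(base=[(.029,0),(.029,.03),(.023,.036)],disc=[(.015,0),(.017,.003),(.017,.018)],
 funnel=[(.029,0),(.029,.08)],lid=[(.019,0),(.029,.008),(.029,.014),(.011,.02),(.011,.036)],
 short_funnel=[(.029,0),(.029,.045)],petri=[(.031,0),(.031,.017)])
def near(d,name,c,xy,rings):
    best=None
    for o in finder.outline_of(c,name):
        if o["pixels"].sum()<30: continue
        v,r=fit(d,o["pixels"],rings,xy)
        if np.hypot(*(v-xy))<.04 and (best is None): best=(v,r)
    return best
E
python3 - <<'E'
from h import *
G=dict(base=(.44,.151),disc=(.445,.024),funnel=(.456,-.3),lid=(.441,-.14),short_funnel=(.672,.012),petri=(.448,.297))
for c in ("scene","top"):
    d=imaging.capture(c)
    for n,g in G.items():
        b=near(d,n,c,np.array(g),RG[n]); print(c,n,b and (np.round(b[0],4),round(b[1],2)))
    # pin: dark blob on stand
    p=project(d,np.array([[.655,.192,.047]]))[0]; x,y=p.astype(int)
    g=cv2.cvtColor(d["frame"],cv2.COLOR_RGB2GRAY); w=np.zeros_like(g,bool); w[y-16:y+17,x-16:x+17]=1
    m=(g<np.median(g[w])*.62)&w
    print("pin",fit(d,m,[(.011,.04),(.011,.044),(.008,.054)],[.655,.192]),m.sum(),p)
    for o in finder.outline_of(c,"stand")[:1]:
        r=cv2.minAreaRect(np.argwhere(o["pixels"])[:,::-1].astype(np.float32)); print("stand rect",r)
E
```

```text
scene base (array([0.4419, 0.1546]), 0.93)
scene disc (array([0.4458, 0.0231]), 0.85)
scene funnel (array([ 0.4536, -0.2952]), 0.98)
scene lid None
scene short_funnel (array([0.6723, 0.011 ]), 0.93)
scene petri (array([0.4442, 0.2995]), 0.91)
pin (array([0.65598939, 0.19581614]), 0.8016264037941485) 114 [395.08190037 266.86227406]
stand rect ((396.92303466796875, 278.8846130371094), (74.05247497558594, 56.02471923828125), 56.30992889404297)
top base (array([0.4402, 0.1554]), 0.91)
top disc None
top funnel (array([ 0.4515, -0.2966]), 0.96)
top lid (array([ 0.4404, -0.1453]), 0.92)
top short_funnel (array([0.6709, 0.0112]), 0.92)
top petri (array([0.4454, 0.3014]), 0.89)
pin (array([0.65380922, 0.19628846]), 0.8057454738700107) 96 [174.56342512 137.85650374]
stand rect ((173.70587158203125, 137.1764678955078), (66.1637954711914, 52.49717330932617), 77.47119140625)
```

Careful with the scale: shifts go in shares of 0.75 m and turns go in shares of 180 degrees. That gives: 0.368 m / 0.75 = 0.4907, -0.299 m / 0.75 = -0.3987, 17.57 degrees / 180 = 0.0976.

Request:
play_rows:
  motion:
    - [[0.4907, -0.3987, 0, 0, 0, 0.0976], [0.4907, -0.3987, 0, 0, 0, 0.0976], [0.4907, -0.3987, 0, 0, 0, 0.0976], [0.4907, -0.3987, 0, 0, 0, 0.0976], [0.4907, -0.3987, 0, 0, 0, 0.0976], [0.4907, -0.3987, 0, 0, 0, 0.0976], [0.4907, -0.3987, 0, 0, 0, 0.0976], [0.4907, -0.3987, 0, 0, 0, 0.0976]]
  fingers: 0.087

```text
time_s: 2.37
position: [0.3727, -0.3156, 0.2398]
tcp_rot: [[1.0, -0.0, 0.001], [-0.0, -1.0, -0.001], [0.001, 0.001, -1.0]]
force: [-0.3, -0.4, 0.1]
opening: 1.001
grasp_force: 0.0
```

To row units: -0.471 m / 0.75 = -0.628, 0.068 m / 0.75 = 0.0907.

Request:
play_rows:
  motion:
    - [[0.0907, -0.0533, 0, 0, 0, 0], [0.0907, -0.628, 0.0667, 0, 0, 0], [0.0907, -0.628, 0.0667, 0, 0, 0], [0.0907, -0.628, 0.0667, 0, 0, 0], [0.0907, -0.628, 0.0667, 0, 0, 0], [0.0907, -0.628, 0.0667, 0, 0, 0], [0.0907, -0.628, 0.0667, 0, 0, 0], [0.0907, -0.628, 0.0667, 0, 0, 0]]

```text
time_s: 3.03
position: [0.4284, -0.0052, 0.2076]
tcp_rot: [[1.0, -0.0, 0.001], [-0.0, -1.0, -0.0], [0.001, 0.0, -1.0]]
force: [0.4, -0.3, -0.8]
opening: 1.002
grasp_force: 0.0
```

```bash
python3 - <<'E'
from rig import bot
s=bot.read_state();print(s["time_s"],s["position"],s["joint_positions"],s["qvel"])
E
```

```text
3.0333 [ 0.42842292 -0.00517517  0.20756429] [-1.57081920e+01  1.81685987e+01  1.11247622e+02  2.19015339e-03
  5.05211459e+01  7.43120956e+01] [66.90023632  6.32244859  1.77124639  0.08482356 -9.53315058 66.09299685]
```

To row units: -0.12 m / 0.75 = -0.16, 0.02 m / 0.75 = 0.0267.

Request:
play_rows:
  motion:
    - [[0, -0.16, 0.0267, 0, 0, 0], [0, -0.16, 0.0267, 0, 0, 0], [0, -0.16, 0.0267, 0, 0, 0], [0, -0.16, 0.0267, 0, 0, 0], [0, -0.16, 0.0267, 0, 0, 0]]

```text
time_s: 3.45
position: [0.4279, 0.1149, 0.1873]
tcp_rot: [[1.0, 0.006, -0.0], [0.006, -1.0, -0.0], [-0.0, 0.0, -1.0]]
force: [-0.3, -0.0, -0.4]
opening: 1.0
grasp_force: 0.0
```

```bash
python3 - <<'E'
from rig import bot
import numpy as np
s=bot.read_state();print(s["time_s"],s["position"],np.round(s["tcp_rot"],4).tolist(),s["qvel"])
E
```

```text
3.45 [0.42791873 0.1148687  0.18725725] [[1.0, 0.0056, -0.0004], [0.0056, -1.0, -0.0002], [-0.0004, 0.0002, -1.0]] [-4.08803508 -0.50303644 -0.3154055  -0.56932897 -0.18774219 -0.43249537]
```

To row units: 0.162 m / 0.75 = 0.216, 0.06 m / 0.75 = 0.08, 0.3 degrees / 180 = 0.0017.

Request:
play_rows:
  motion:
    - [[0.0173, -0.0533, 0.04, 0, 0, 0.0017], [0.0173, -0.0533, 0.08, 0, 0, 0.0017], [0.0173, -0.0533, 0.1333, 0, 0, 0.0017], [0.0173, -0.0533, 0.18, 0, 0, 0.0017], [0.0173, -0.0533, 0.216, 0, 0, 0.0017], [0.0173, -0.0533, 0.216, 0, 0, 0.0017], [0.0173, -0.0533, 0.216, 0, 0, 0.0017]]

```text
time_s: 4.03
position: [0.4413, 0.1515, 0.0247]
tcp_rot: [[1.0, -0.007, -0.003], [-0.007, -1.0, -0.0], [-0.003, 0.0, -1.0]]
force: [0.7, 0.6, 0.6]
opening: 0.999
grasp_force: 0.0
```

Request:
play_rows:
  motion:
    - [[0, 0, 0, 0, 0, 0], [0, 0, 0, 0, 0, 0], [0, 0, 0, 0, 0, 0], [0, 0, 0, 0, 0, 0], [0, 0, 0, 0, 0, 0], [0, 0, 0, 0, 0, 0]]
  fingers: 0.05

```text
time_s: 4.53
position: [0.442, 0.1533, 0.0264]
tcp_rot: [[1.0, -0.005, 0.002], [-0.005, -1.0, 0.0], [0.002, -0.0, -1.0]]
force: [-0.8, -0.5, 7.9]
opening: 0.661
grasp_force: 30.0
```

To row units: 0.214 m / 0.75 = 0.2853, -0.09 m / 0.75 = -0.12, 0.3 degrees / 180 = 0.0017.

Request:
play_rows:
  motion:
    - [[0, 0, -0.0533, 0, 0, 0], [0, 0, -0.1067, 0, 0, 0], [0.2853, -0.0573, -0.12, 0, 0, 0.0017], [0.2853, -0.0573, -0.12, 0, 0, 0.0017], [0.2853, -0.0573, -0.12, 0, 0, 0.0017], [0.2853, -0.0573, -0.12, 0, 0, 0.0017], [0.2853, -0.0573, -0.12, 0, 0, 0.0017], [0.2853, -0.0573, -0.12, 0, 0, 0.0017]]

```text
time_s: 5.2
position: [0.6633, 0.1959, 0.1167]
tcp_rot: [[1.0, -0.01, 0.011], [-0.01, -1.0, 0.001], [0.011, -0.001, -1.0]]
force: [1.0, -0.9, -0.9]
opening: 0.662
grasp_force: 30.0
```

Request:
play_rows:
  motion:
    - [[0, 0, 0, 0, 0, 0], [0, 0, 0, 0, 0, 0]]

```text
time_s: 5.37
position: [0.6545, 0.1949, 0.1144]
tcp_rot: [[1.0, -0.01, -0.003], [-0.01, -1.0, -0.0], [-0.003, 0.001, -1.0]]
force: [-0.7, -0.3, -0.9]
opening: 0.657
grasp_force: 30.0
```

```bash
python3 - <<'E'
from h import *
s=bot.read_state();print(s["time_s"],s["position"],np.round(s["tcp_rot"],4).tolist(),s["opening"],s["force"],s["joint_positions"])
d=imaging.capture("scene");cv2.imwrite("pics/s1.png",cv2.resize(cv2.cvtColor(d["frame"],cv2.COLOR_RGB2BGR)[160:360,300:500],None,fx=3,fy=3))
E
```

```text
5.3667 [0.65447937 0.1948701  0.11440706] [[0.9999, -0.01, -0.003], [-0.01, -0.9999, -0.0005], [-0.003, 0.0005, -1.0]] 0.6569076570408684 [-0.72101813 -0.27500107 -0.94903704] [ 7.22855171e+00  4.29117150e+01  7.85959533e+01 -7.03980147e-03
  5.86663079e+01  9.78052592e+01]
```

View pics/s1.png

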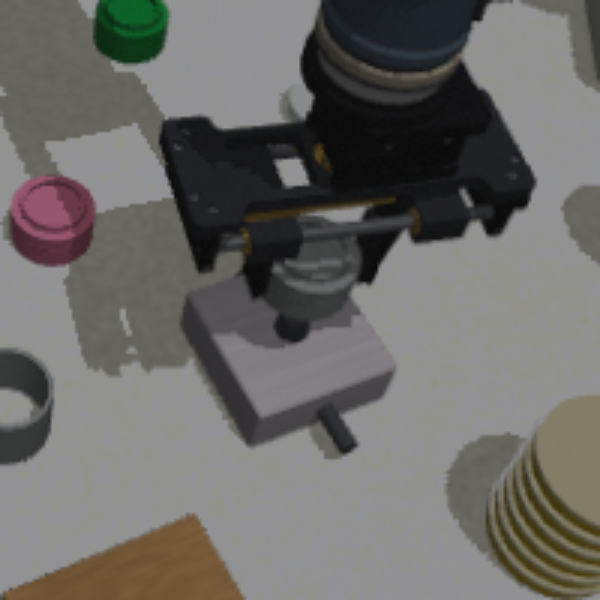

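The crop shows the steel base held level above the pin (pixel ~(292,325)), with nothing near the gripper. Next is lowering it.

To row units: 0.048 m / 0.75 = 0.064, 0.025 m / 0.75 = 0.0333, -0.6 degrees / 180 = -0.0033.

Request:
play_rows:
  motion:
    - [[0.0013, -0.0013, 0.02, 0, 0, -0.0033], [0.0013, -0.0013, 0.0333, 0, 0, -0.0033], [0.0013, -0.0013, 0.0427, 0, 0, -0.0033], [0.0013, -0.0013, 0.0507, 0, 0, -0.0033], [0.0013, -0.0013, 0.0573, 0, 0, -0.0033], [0.0013, -0.0013, 0.0627, 0, 0, -0.0033], [0.0013, -0.0013, 0.064, 0, 0, -0.0033], [0.0013, -0.0013, 0.064, 0, 0, -0.0033]]

```text
time_s: 6.08
position: [0.6565, 0.1959, 0.0672]
tcp_rot: [[1.0, 0.0, -0.0], [0.0, -1.0, -0.0], [-0.0, 0.0, -1.0]]
force: [0.0, -0.5, -1.5]
opening: 0.66
grasp_force: 30.0
```

Request:
play_rows:
  motion:
    - [[0, 0, 0, 0, 0, 0], [0, 0, 0, 0, 0, 0], [0, 0, 0, 0, 0, 0]]

```text
time_s: 6.33
position: [0.657, 0.196, 0.0679]
tcp_rot: [[1.0, 0.0, 0.001], [0.0, -1.0, 0.0], [0.001, -0.0, -1.0]]
force: [0.3, -0.3, -1.3]
opening: 0.659
grasp_force: 30.0
```

To row units: 0.003 m / 0.75 = 0.004, -0.001 m / 0.75 = -0.0013.

Request:
play_rows:
  motion:
    - [[-0.0013, 0, 0.0013, 0, 0, 0], [-0.0013, 0, 0.0027, 0, 0, 0], [-0.0013, 0, 0.004, 0, 0, 0], [-0.0013, 0, 0.004, 0, 0, 0]]

```text
time_s: 6.67
position: [0.6559, 0.1959, 0.0665]
tcp_rot: [[1.0, 0.0, 0.001], [0.0, -1.0, 0.0], [0.001, -0.0, -1.0]]
force: [-2.8, -1.6, 7.6]
opening: 0.656
grasp_force: 30.0
```

To row units: -0.001 m / 0.75 = -0.0013.

Request:
play_rows:
  motion:
    - [[0, 0, 0, 0, 0, 0], [0, 0, -0.0013, 0, 0, 0], [0, 0, -0.0013, 0, 0, 0]]
  fingers: 0.087

```text
time_s: 6.92
position: [0.6559, 0.196, 0.0658]
tcp_rot: [[1.0, 0.0, 0.001], [0.0, -1.0, 0.0], [0.001, -0.0, -1.0]]
force: [-0.5, 0.0, -0.0]
opening: 0.808
grasp_force: 0.0
```

To row units: -45 degrees / 180 = -0.25.

Request:
play_rows:
  motion:
    - [[0, 0, 0, 0, 0, -0.25], [0, 0, 0, 0, 0, -0.25], [0, 0, 0, 0, 0, -0.25], [0, 0, 0, 0, 0, -0.25], [0, 0, 0, 0, 0, -0.25], [0, 0, 0, 0, 0, -0.25], [0, 0, 0, 0, 0, -0.25]]

```text
time_s: 7.5
position: [0.6556, 0.1959, 0.0651]
tcp_rot: [[0.704, 0.711, -0.0], [0.711, -0.704, -0.0], [-0.0, -0.0, -1.0]]
force: [0.0, 0.3, -0.5]
opening: 0.997
grasp_force: 0.0
```

To row units: -45 degrees / 180 = -0.25.

Request:
play_rows:
  motion:
    - [[0, 0, 0, 0, 0, -0.25], [0, 0, 0, 0, 0, -0.25], [0, 0, 0, 0, 0, -0.25], [0, 0, 0, 0, 0, -0.25], [0, 0, 0, 0, 0, -0.25], [0, 0, 0, 0, 0, -0.25], [0, 0, 0, 0, 0, -0.25], [0, 0, 0, 0, 0, -0.25]]

```text
time_s: 8.17
position: [0.6556, 0.1959, 0.0651]
tcp_rot: [[-0.001, 1.0, -0.0], [1.0, 0.001, -0.0], [-0.0, -0.0, -1.0]]
force: [0.4, -0.9, 0.8]
opening: 0.998
grasp_force: 0.0
```

Request:
play_rows:
  motion:
    - [[0, 0, 0, 0, 0, 0], [0, 0, 0, 0, 0, 0], [0, 0, 0, 0, 0, 0], [0, 0, 0, 0, 0, 0], [0, 0, 0, 0, 0, 0], [0, 0, 0, 0, 0, 0]]
  fingers: 0.05

```text
time_s: 8.67
position: [0.6552, 0.1959, 0.0653]
tcp_rot: [[0.0, 1.0, -0.001], [1.0, -0.0, -0.0], [-0.0, -0.001, -1.0]]
force: [-0.8, 0.6, 0.4]
opening: 0.659
grasp_force: 30.0
```

```bash
python3 - <<'E'
from h import *
s=bot.read_state();print(s["time_s"],s["position"],np.round(s["tcp_rot"],4).tolist(),s["opening"],s["force"],s["joint_positions"])
E
```

```text
8.6667 [0.65520333 0.19589924 0.06532805] [[0.0, 1.0, -0.001], [1.0, -0.0, -0.0001], [-0.0001, -0.001, -1.0]] 0.6585380586922538 [-0.80397421  0.55018092  0.40149395] [7.30337128e+00 4.66276535e+01 7.97563219e+01 4.56315686e-03
 5.36733086e+01 7.30254453e+00]
```

To row units: -0.095 m / 0.75 = -0.1267, -0.07 m / 0.75 = -0.0933.

Request:
play_rows:
  motion:
    - [[0, 0, 0, 0, 0, 0], [0, 0, 0, 0, 0, 0], [0, 0, 0, 0, 0, 0], [0, 0, -0.04, 0, 0, 0], [0, 0, -0.0933, 0, 0, 0], [0, 0, -0.1267, 0, 0, 0], [-0.0667, -0.08, -0.1267, 0, 0, 0], [-0.0667, -0.08, -0.1267, 0, 0, 0]]
  fingers: 0.087

```text
time_s: 9.33
position: [0.5979, 0.1461, 0.1633]
tcp_rot: [[-0.002, 1.0, 0.008], [1.0, 0.002, 0.0], [0.0, 0.008, -1.0]]
force: [0.2, -0.8, -0.4]
opening: 0.994
grasp_force: 0.0
```

```bash
python3 - <<'E'
from h import *
s=bot.read_state();print(s["time_s"],s["position"],s["opening"])
G=dict(disc=(.445,.024),base=(.655,.196),lid=(.441,-.145),funnel=(.453,-.296))
for c in ("scene","top"):
    d=imaging.capture(c)
    for n,g in G.items():
        rg=RG[n] if n!="base" else [(r,z+.04) for r,z in RG[n]]
        b=near(d,n,c,np.array(g),rg); print(c,n,b and (np.round(b[0],4),round(b[1],2)))
    hsv=cv2.cvtColor(d["frame"],cv2.COLOR_RGB2HSV); p=project(d,np.array([[.445,.024,.01]]))[0].astype(int)
    w=np.zeros(hsv.shape[:2],bool); w[p[1]-14:p[1]+15,p[0]-14:p[0]+15]=1
    print("disc colour",fit(d,(hsv[...,1]>90)&w,RG["disc"],[.445,.024]))
    q=project(d,np.array([[.655,.196,.06]]))[0].astype(int)
    if c=="scene": cv2.imwrite("pics/s2.png",cv2.resize(cv2.cvtColor(d["frame"],cv2.COLOR_RGB2BGR)[160:360,260:460],None,fx=3,fy=3))
E
```

```text
9.3333 [0.59787462 0.14610197 0.16326158] 0.9941218122384663
scene disc (array([0.4456, 0.0231]), 0.88)
scene base (array([0.657 , 0.1946]), 0.9)
scene lid (array([ 0.4433, -0.146 ]), 0.91)
scene funnel (array([ 0.4538, -0.2952]), 0.95)
disc colour (array([0.44532824, 0.02335765]), 0.8244394102524112)
top disc (array([0.4439, 0.0233]), 0.86)
top base None
top lid (array([ 0.4406, -0.1459]), 0.94)
top funnel (array([ 0.4512, -0.2972]), 0.93)
disc colour (array([0.44294783, 0.02288686]), 0.8606041319440743)
```

View pics/s2.png

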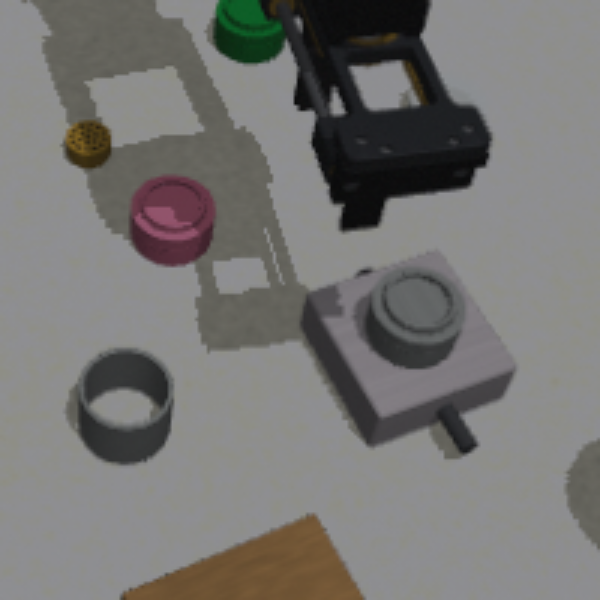

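The base is seated level on the stand at pixel (415,315) in the crop. Next is the disc.

To row units: -0.153 m / 0.75 = -0.204, -0.123 m / 0.75 = -0.164.

Request:
play_rows:
  motion:
    - [[-0.164, -0.204, 0.0533, 0, 0, 0], [-0.164, -0.204, 0.0533, 0, 0, 0], [-0.164, -0.204, 0.0533, 0, 0, 0], [-0.164, -0.204, 0.0533, 0, 0, 0], [-0.164, -0.204, 0.0533, 0, 0, 0], [-0.164, -0.204, 0.0533, 0, 0, 0], [-0.164, -0.204, 0.0533, 0, 0, 0]]
  fingers: 0.06

```text
time_s: 10.42
position: [0.4418, 0.0223, 0.1201]
tcp_rot: [[0.002, 1.0, -0.001], [1.0, -0.002, 0.0], [0.0, -0.002, -1.0]]
force: [0.5, 0.2, -0.1]
opening: 0.697
grasp_force: 0.0
```

```bash
python3 - <<'E'
from h import *
s=bot.read_state();print(s["time_s"],s["position"],np.round(s["tcp_rot"],4).tolist(),s["opening"],np.round(s["joint_positions"],1))
E
```

```text
10.4167 [0.44180288 0.02230692 0.12010983] [[0.0022, 1.0, -0.0015], [1.0, -0.0022, 0.0004], [0.0004, -0.0015, -1.0]] 0.6974898969339148 [-11.6  28.8 114.1   0.   37.3 -11.5]
```

To row units: 0.094 m / 0.75 = 0.1253, 0.0025 m / 0.75 = 0.0033.

Request:
play_rows:
  motion:
    - [[0.0013, 0.0033, 0.04, 0, 0, 0], [0.0013, 0.0033, 0.08, 0, 0, 0], [0.0013, 0.0033, 0.1067, 0, 0, 0], [0.0013, 0.0033, 0.12, 0, 0, 0], [0.0013, 0.0033, 0.1253, 0, 0, 0], [0.0013, 0.0033, 0.1253, 0, 0, 0], [0.0013, 0.0033, 0.1253, 0, 0, 0]]

```text
time_s: 11.0
position: [0.4466, 0.0242, 0.0265]
tcp_rot: [[-0.001, 1.0, 0.002], [1.0, 0.001, -0.0], [-0.0, 0.002, -1.0]]
force: [-0.1, -0.0, 1.0]
opening: 0.695
grasp_force: 0.0
```

Request:
play_rows:
  motion:
    - [[0, 0, 0, 0, 0, 0], [0, 0, 0, 0, 0, 0], [0, 0, 0, 0, 0, 0], [0, 0, 0, 0, 0, 0], [0, 0, 0, 0, 0, 0], [0, 0, 0, 0, 0, 0]]
  fingers: 0.02

```text
time_s: 11.5
position: [0.4452, 0.0238, 0.0268]
tcp_rot: [[0.0, 1.0, 0.001], [1.0, -0.0, -0.0], [-0.0, 0.001, -1.0]]
force: [-0.7, -0.0, 4.1]
opening: 0.374
grasp_force: 30.0
```

To row units: 45 degrees / 180 = 0.25.

Request:
play_rows:
  motion:
    - [[0, 0, 0, 0, 0, 0], [0, 0, 0, 0, 0, 0], [0, 0, 0, 0, 0, 0.25], [0, 0, 0, 0, 0, 0.25], [0, 0, 0, 0, 0, 0.25], [0, 0, 0, 0, 0, 0.25], [0, 0, 0, 0, 0, 0.25], [0, 0, 0, 0, 0, 0.25]]
  fingers: 0.06

```text
time_s: 12.17
position: [0.4451, 0.0239, 0.0263]
tcp_rot: [[0.686, 0.728, -0.0], [0.728, -0.686, 0.0], [-0.0, -0.0, -1.0]]
force: [0.1, 0.3, 0.6]
opening: 0.691
grasp_force: 0.0
```

To row units: 47 degrees / 180 = 0.2611.

Request:
play_rows:
  motion:
    - [[0, 0, 0, 0, 0, 0.2611], [0, 0, 0, 0, 0, 0.2611], [0, 0, 0, 0, 0, 0.2611], [0, 0, 0, 0, 0, 0.2611], [0, 0, 0, 0, 0, 0.2611], [0, 0, 0, 0, 0, 0.2611], [0, 0, 0, 0, 0, 0.2611], [0, 0, 0, 0, 0, 0.2611]]

```text
time_s: 12.83
position: [0.4451, 0.0238, 0.0263]
tcp_rot: [[1.0, -0.001, -0.0], [-0.001, -1.0, 0.0], [-0.0, -0.0, -1.0]]
force: [0.2, -0.7, 0.0]
opening: 0.689
grasp_force: 0.0
```

Request:
play_rows:
  motion:
    - [[0, 0, 0, 0, 0, 0], [0, 0, 0, 0, 0, 0], [0, 0, 0, 0, 0, 0], [0, 0, 0, 0, 0, 0], [0, 0, 0, 0, 0, 0], [0, 0, 0, 0, 0, 0]]
  fingers: 0.02

```text
time_s: 13.33
position: [0.4451, 0.0239, 0.0264]
tcp_rot: [[1.0, 0.001, 0.0], [0.001, -1.0, 0.0], [0.0, -0.0, -1.0]]
force: [0.5, 0.0, -0.2]
opening: 0.377
grasp_force: 30.0
```

```bash
python3 - <<'E'
from h import *
s=bot.read_state();print(s["time_s"],s["position"],np.round(s["tcp_rot"],4).tolist(),s["opening"],np.round(s["joint_positions"],1))
E
```

```text
13.3333 [0.44513967 0.02390812 0.0264139 ] [[1.0, 0.001, 0.0], [0.001, -1.0, 0.0], [0.0, -0.0, -1.0]] 0.37710129139677884 [-11.3  40.7 116.3   0.   23.   78.6]
```

To row units: 0.21 m / 0.75 = 0.28, -0.172 m / 0.75 = -0.2293.

Request:
play_rows:
  motion:
    - [[0, 0, -0.0267, 0, 0, 0], [0, 0, -0.08, 0, 0, 0], [0, 0, -0.1333, 0, 0, 0], [0.28, -0.2293, -0.1467, 0, 0, 0], [0.28, -0.2293, -0.1467, 0, 0, 0], [0.28, -0.2293, -0.1467, 0, 0, 0], [0.28, -0.2293, -0.1467, 0, 0, 0], [0.28, -0.2293, -0.1467, 0, 0, 0]]

```text
time_s: 14.0
position: [0.607, 0.1574, 0.1345]
tcp_rot: [[1.0, 0.001, -0.0], [0.001, -1.0, -0.0], [-0.0, 0.0, -1.0]]
force: [0.9, -0.8, -0.2]
opening: 0.371
grasp_force: 30.0
```

```bash
python3 - <<'E'
from h import *
s=bot.read_state();print(s["time_s"],s["position"],np.round(s["tcp_rot"],4).tolist(),s["opening"],s["qvel"])
E
```

```text
14.0 [0.60701172 0.15737804 0.13452164] [[1.0, 0.001, -0.0], [0.001, -1.0, -0.0001], [-0.0, 0.0001, -1.0]] 0.3706099958756939 [ 27.84937808  27.42295554 -69.40827341  -0.45762809  41.84651107
  27.72303111]
```

To row units: 0.048 m / 0.75 = 0.064, -0.038 m / 0.75 = -0.0507.

Request:
play_rows:
  motion:
    - [[0.064, -0.0507, 0, 0, 0, 0], [0.064, -0.0507, 0, 0, 0, 0], [0.064, -0.0507, 0, 0, 0, 0], [0.064, -0.0507, 0, 0, 0, 0], [0.064, -0.0507, 0, 0, 0, 0]]

```text
time_s: 14.42
position: [0.6523, 0.1934, 0.1332]
tcp_rot: [[1.0, 0.001, -0.003], [0.001, -1.0, -0.001], [-0.003, 0.001, -1.0]]
force: [-0.2, 0.2, 0.1]
opening: 0.377
grasp_force: 30.0
```

```bash
python3 - <<'E'
from h import *
s=bot.read_state();print(s["time_s"],s["position"],np.round(s["tcp_rot"],4).tolist(),s["opening"],s["qvel"])
E
```

```text
14.4167 [0.6523172  0.19335711 0.1331662 ] [[1.0, 0.0008, -0.0034], [0.0008, -1.0, -0.0008], [-0.0034, 0.0008, -1.0]] 0.37713691422744483 [-0.73456413 -0.63914917  0.91857588  0.08127647 -0.21770277  0.10014393]
```

To row units: 0.022 m / 0.75 = 0.0293, 0.003 m / 0.75 = 0.004.

Request:
play_rows:
  motion:
    - [[0.004, -0.0033, 0.0133, 0, 0, 0], [0.004, -0.0033, 0.024, 0, 0, 0], [0.004, -0.0033, 0.0293, 0, 0, 0], [0.004, -0.0033, 0.0293, 0, 0, 0], [0.004, -0.0033, 0.0293, 0, 0, 0]]

```text
time_s: 14.83
position: [0.6564, 0.1959, 0.1113]
tcp_rot: [[1.0, 0.0, -0.002], [0.0, -1.0, -0.0], [-0.002, 0.0, -1.0]]
force: [1.1, 0.8, -0.7]
opening: 0.37
grasp_force: 30.0
```

```bash
python3 - <<'E'
from h import *
s=bot.read_state();print(s["time_s"],s["position"],np.round(s["tcp_rot"],4).tolist(),s["opening"])
E
```

```text
14.8333 [0.65641807 0.19593642 0.11132222] [[1.0, 0.0001, -0.0018], [0.0001, -1.0, -0.0003], [-0.0018, 0.0003, -1.0]] 0.3702250067327602
```

To row units: 0.0135 m / 0.75 = 0.018, -0.001 m / 0.75 = -0.0013.

Request:
play_rows:
  motion:
    - [[-0.0013, 0, 0.0053, 0, 0, 0], [-0.0013, 0, 0.0093, 0, 0, 0], [-0.0013, 0, 0.0133, 0, 0, 0], [-0.0013, 0, 0.016, 0, 0, 0], [-0.0013, 0, 0.018, 0, 0, 0], [-0.0013, 0, 0.018, 0, 0, 0]]

```text
time_s: 15.33
position: [0.6559, 0.1964, 0.0981]
tcp_rot: [[1.0, 0.001, -0.001], [0.001, -1.0, -0.0], [-0.001, 0.0, -1.0]]
force: [0.2, 0.4, 0.2]
opening: 0.375
grasp_force: 30.0
```

To row units: 0.002 m / 0.75 = 0.0027, 0.001 m / 0.75 = 0.0013.

Request:
play_rows:
  motion:
    - [[-0.0007, 0.0007, 0.0013, 0, 0, 0], [-0.0007, 0.0007, 0.0027, 0, 0, 0], [-0.0007, 0.0007, 0.0027, 0, 0, 0], [-0.0007, 0.0007, 0.0027, 0, 0, 0]]

```text
time_s: 15.67
position: [0.6556, 0.1959, 0.0966]
tcp_rot: [[1.0, 0.001, 0.0], [0.001, -1.0, 0.0], [0.0, -0.0, -1.0]]
force: [0.4, -0.3, -0.2]
opening: 0.375
grasp_force: 30.0
```

To row units: -0.12 m / 0.75 = -0.16, -0.1 m / 0.75 = -0.1333.

Request:
play_rows:
  motion:
    - [[0, 0, 0, 0, 0, 0], [0, 0, 0, 0, 0, 0], [0, 0, 0, 0, 0, 0], [0, 0, -0.04, 0, 0, 0], [0, 0, -0.0933, 0, 0, 0], [-0.0267, 0.0267, -0.1333, 0, 0, 0], [-0.1333, 0.1333, -0.16, 0, 0, 0], [-0.1333, 0.1333, -0.16, 0, 0, 0]]
  fingers: 0.06

```text
time_s: 16.33
position: [0.5785, 0.1177, 0.2136]
tcp_rot: [[1.0, 0.003, 0.006], [0.003, -1.0, -0.0], [0.006, 0.0, -1.0]]
force: [-0.2, -0.1, 0.5]
opening: 0.685
grasp_force: 0.0
```

```bash
python3 - <<'E'
from h import *
s=bot.read_state();print(s["time_s"],s["position"],np.round(s["tcp_rot"],4).tolist(),s["opening"],s["joint_positions"])
G=dict(disc=(.655,.196),base=(.655,.196))
d=imaging.capture("scene")
for n,g in G.items():
    rg=[(r,z+(.04 if n=="base" else .07)) for r,z in RG[n]]
    if n=="disc": rg=[(.017,.076),(.017,.088)]
    b=near(d,n,"scene",np.array(g),rg); print(n,b and (np.round(b[0],4),round(b[1],2)))
p=cv2.resize(cv2.cvtColor(d["frame"],cv2.COLOR_RGB2BGR)[210:330,330:480],None,fx=5,fy=5,interpolation=cv2.INTER_CUBIC);cv2.imwrite("pics/s3.png",p)
E
```

```text
16.3333 [0.5785316  0.11769944 0.21359123] [[1.0, 0.0027, 0.0059], [0.0027, -1.0, -0.0001], [0.0059, 0.0001, -1.0]] 0.6846942847714322 [ 6.68481044e-01  2.91842051e+01  8.89871334e+01 -1.31679669e-02
  6.14882039e+01  9.05226194e+01]
disc (array([0.6596, 0.1942]), 0.96)
base None
```

View pics/s3.png

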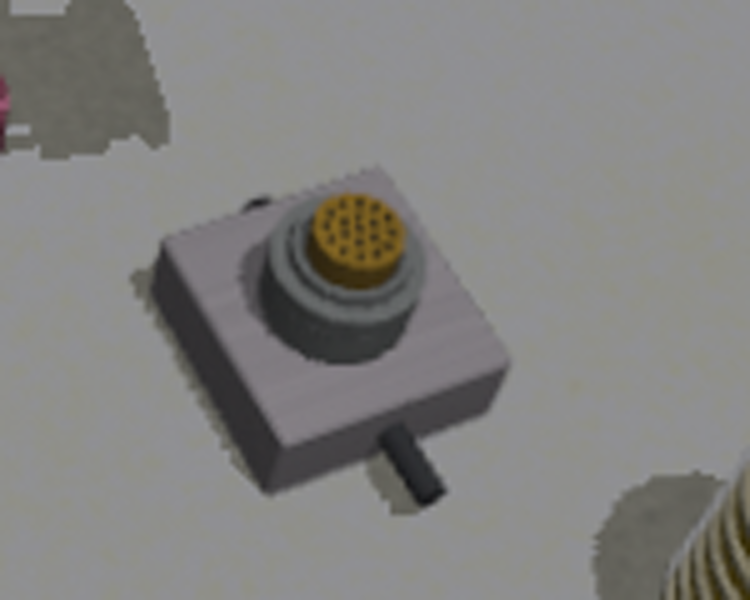

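The disc lies level in the base's rim, at crop pixel (357,240). Next is the tall funnel.

To row units: 0.414 m / 0.75 = 0.552, -0.126 m / 0.75 = -0.168.

Request:
play_rows:
  motion:
    - [[-0.168, 0.276, 0.0267, 0, 0, 0], [-0.168, 0.276, 0.0267, 0, 0, 0], [-0.168, 0.552, 0.0267, 0, 0, 0], [-0.168, 0.552, 0.0267, 0, 0, 0], [-0.168, 0.552, 0.0267, 0, 0, 0], [-0.168, 0.552, 0.0267, 0, 0, 0], [-0.168, 0.552, 0.0267, 0, 0, 0], [-0.168, 0.552, 0.0267, 0, 0, 0]]
  fingers: 0.087

```text
time_s: 17.15
position: [0.4768, -0.1981, 0.1949]
tcp_rot: [[1.0, 0.001, 0.002], [0.001, -1.0, -0.001], [0.002, 0.001, -1.0]]
force: [0.5, -0.4, 0.1]
opening: 0.994
grasp_force: 0.0
```

```bash
python3 - <<'E'
from h import *
s=bot.read_state();print(s["time_s"],s["position"],np.round(s["tcp_rot"],4).tolist(),s["opening"],s["qvel"])
E
```

```text
17.15 [ 0.47682763 -0.1981356   0.19490811] [[1.0, 0.0012, 0.0017], [0.0012, -1.0, -0.0007], [0.0017, 0.0007, -1.0]] 0.9940232550929389 [-53.95856392   6.13109774  -8.05886129   0.23534686   1.05144442
 -53.38654994]
```

To row units: 0.098 m / 0.75 = 0.1307, -0.0245 m / 0.75 = -0.0327.

Request:
play_rows:
  motion:
    - [[-0.0327, 0.1307, 0, 0, 0, 0], [-0.0327, 0.1307, 0.0267, 0, 0, 0], [-0.0327, 0.1307, 0.0667, 0, 0, 0], [-0.0327, 0.1307, 0.0667, 0, 0, 0], [-0.0327, 0.1307, 0.0667, 0, 0, 0], [-0.0327, 0.1307, 0.0667, 0, 0, 0]]

```text
time_s: 17.65
position: [0.4524, -0.2937, 0.1449]
tcp_rot: [[1.0, 0.001, 0.0], [0.001, -1.0, 0.0], [0.0, -0.0, -1.0]]
force: [-0.6, 1.3, -0.4]
opening: 1.005
grasp_force: 0.0
```

```bash
python3 - <<'E'
from h import *
s=bot.read_state();print(s["time_s"],s["position"],np.round(s["tcp_rot"],4).tolist(),s["opening"],s["qvel"])
E
```

```text
17.65 [ 0.45240458 -0.29374735  0.14487422] [[1.0, 0.0008, 0.0003], [0.0008, -1.0, 0.0005], [0.0003, -0.0005, -1.0]] 1.0052195779016784 [ 1.27900182 -2.26900815  0.02030394 -0.06663973 -0.19589996 -0.05264067]
```

To row units: 0.087 m / 0.75 = 0.116, 0.0025 m / 0.75 = 0.0033.

Request:
play_rows:
  motion:
    - [[0, 0.0033, 0.04, 0, 0, 0], [0, 0.0033, 0.08, 0, 0, 0], [0, 0.0033, 0.1067, 0, 0, 0], [0, 0.0033, 0.116, 0, 0, 0], [0, 0.0033, 0.116, 0, 0, 0], [0, 0.0033, 0.116, 0, 0, 0]]

```text
time_s: 18.15
position: [0.453, -0.2963, 0.0594]
tcp_rot: [[1.0, 0.002, 0.002], [0.002, -1.0, -0.002], [0.002, 0.002, -1.0]]
force: [-0.8, 0.6, 1.0]
opening: 1.0
grasp_force: 0.0
```

Request:
play_rows:
  motion:
    - [[0, 0, 0, 0, 0, 0], [0, 0, 0, 0, 0, 0], [0, 0, 0, 0, 0, 0], [0, 0, 0, 0, 0, 0], [0, 0, 0, 0, 0, 0]]
  fingers: 0.05

```text
time_s: 18.57
position: [0.4518, -0.2968, 0.0585]
tcp_rot: [[1.0, 0.0, 0.001], [0.0, -1.0, -0.001], [0.001, 0.001, -1.0]]
force: [-0.1, -0.6, -0.3]
opening: 0.702
grasp_force: 0.0
```

To row units: -35 degrees / 180 = -0.1944.

Request:
play_rows:
  motion:
    - [[0, 0, 0, 0, 0, 0], [0, 0, 0, 0, 0, 0], [0, 0, 0, 0, 0, 0], [0, 0, 0, 0, 0, -0.1944], [0, 0, 0, 0, 0, -0.1944], [0, 0, 0, 0, 0, -0.1944], [0, 0, 0, 0, 0, -0.1944], [0, 0, 0, 0, 0, -0.1944]]
  fingers: 0.087

```text
time_s: 19.23
position: [0.4515, -0.2965, 0.0578]
tcp_rot: [[0.815, 0.579, -0.0], [0.579, -0.815, 0.0], [-0.0, -0.0, -1.0]]
force: [0.3, -0.2, 0.1]
opening: 0.997
grasp_force: 0.0
```

To row units: -55 degrees / 180 = -0.3056.

Request:
play_rows:
  motion:
    - [[0, 0, 0, 0, 0, -0.3056], [0, 0, 0, 0, 0, -0.3056], [0, 0, 0, 0, 0, -0.3056], [0, 0, 0, 0, 0, -0.3056], [0, 0, 0, 0, 0, -0.3056], [0, 0, 0, 0, 0, -0.3056], [0, 0, 0, 0, 0, -0.3056], [0, 0, 0, 0, 0, -0.3056]]

```text
time_s: 19.9
position: [0.4515, -0.2965, 0.0578]
tcp_rot: [[-0.006, 1.0, -0.0], [1.0, 0.006, 0.0], [0.0, -0.0, -1.0]]
force: [0.2, 0.0, -0.0]
opening: 0.997
grasp_force: 0.0
```

Request:
play_rows:
  motion:
    - [[0, 0, 0, 0, 0, 0], [0, 0, 0, 0, 0, 0], [0, 0, 0, 0, 0, 0], [0, 0, 0, 0, 0, 0], [0, 0, 0, 0, 0, 0], [0, 0, 0, 0, 0, 0]]
  fingers: 0.05

```text
time_s: 20.4
position: [0.4513, -0.2964, 0.0579]
tcp_rot: [[-0.0, 1.0, -0.001], [1.0, 0.0, 0.0], [0.0, -0.001, -1.0]]
force: [-0.8, 0.3, -0.3]
opening: 0.666
grasp_force: 30.0
```

```bash
python3 - <<'E'
from h import *
s=bot.read_state();print(s["time_s"],s["position"],np.round(s["tcp_rot"],4).tolist(),s["opening"],s["joint_positions"])
E
```

```text
20.4 [ 0.45132714 -0.29637731  0.05790331] [[-0.0002, 1.0, -0.0006], [1.0, 0.0002, 0.0003], [0.0003, -0.0006, -1.0]] 0.6658354564714659 [-4.51500111e+01  3.99092273e+01  1.02074232e+02 -1.61282633e-02
  3.80520500e+01 -4.51501261e+01]
```

To row units: 35 degrees / 180 = 0.1944.

Request:
play_rows:
  motion:
    - [[0, 0, 0, 0, 0, 0], [0, 0, 0, 0, 0, 0], [0, 0, 0, 0, 0, 0], [0, 0, 0, 0, 0, 0.1944], [0, 0, 0, 0, 0, 0.1944], [0, 0, 0, 0, 0, 0.1944], [0, 0, 0, 0, 0, 0.1944], [0, 0, 0, 0, 0, 0.1944]]
  fingers: 0.087

```text
time_s: 21.07
position: [0.4517, -0.2966, 0.058]
tcp_rot: [[0.578, 0.816, 0.0], [0.816, -0.578, -0.0], [0.0, 0.0, -1.0]]
force: [0.2, -0.0, 0.2]
opening: 0.995
grasp_force: 0.0
```

To row units: 55 degrees / 180 = 0.3056.

Request:
play_rows:
  motion:
    - [[0, 0, 0, 0, 0, 0.3056], [0, 0, 0, 0, 0, 0.3056], [0, 0, 0, 0, 0, 0.3056], [0, 0, 0, 0, 0, 0.3056], [0, 0, 0, 0, 0, 0.3056], [0, 0, 0, 0, 0, 0.3056], [0, 0, 0, 0, 0, 0.3056], [0, 0, 0, 0, 0, 0.3056]]

```text
time_s: 21.73
position: [0.4517, -0.2966, 0.058]
tcp_rot: [[1.0, -0.005, 0.0], [-0.005, -1.0, -0.0], [0.0, 0.0, -1.0]]
force: [0.8, 0.1, 0.4]
opening: 0.999
grasp_force: 0.0
```

Request:
play_rows:
  motion:
    - [[0, 0, 0, 0, 0, 0], [0, 0, 0, 0, 0, 0], [0, 0, 0, 0, 0, 0], [0, 0, 0, 0, 0, 0], [0, 0, 0, 0, 0, 0], [0, 0, 0, 0, 0, 0], [0, 0, 0, 0, 0, 0]]
  fingers: 0.05

```text
time_s: 22.32
position: [0.4515, -0.2962, 0.0579]
tcp_rot: [[1.0, 0.001, -0.0], [0.001, -1.0, 0.0], [-0.0, -0.0, -1.0]]
force: [0.4, 0.7, -0.7]
opening: 0.654
grasp_force: 30.0
```

```bash
python3 - <<'E'
from h import *
s=bot.read_state();print(s["time_s"],s["position"],np.round(s["tcp_rot"],4).tolist(),s["opening"],s["joint_positions"])
E
```

```text
22.3167 [ 0.45147402 -0.29624318  0.05790726] [[1.0, 0.0009, -0.0002], [0.0009, -1.0, 0.0005], [-0.0002, -0.0005, -1.0]] 0.6544139877802034 [-4.51385180e+01  3.99086950e+01  1.02074590e+02  1.37549434e-02
  3.80455067e+01  4.47966321e+01]
```

To row units: -0.3 m / 0.75 = -0.4, -0.13 m / 0.75 = -0.1733.

Request:
play_rows:
  motion:
    - [[0, 0, -0.04, 0, 0, 0], [0, 0, -0.0933, 0, 0, 0], [0, 0, -0.1467, 0, 0, 0], [0, -0.4, -0.1733, 0, 0, 0], [0, -0.4, -0.1733, 0, 0, 0], [0, -0.4, -0.1733, 0, 0, 0], [0, -0.4, -0.1733, 0, 0, 0], [0, -0.4, -0.1733, 0, 0, 0]]

```text
time_s: 22.98
position: [0.4507, -0.0869, 0.1818]
tcp_rot: [[1.0, -0.0, -0.0], [-0.0, -1.0, 0.0], [-0.0, -0.0, -1.0]]
force: [0.9, -0.1, -2.5]
opening: 0.66
grasp_force: 30.0
```

Request:
play_rows:
  motion:
    - [[0, -0.1333, 0, 0, 0, 0], [0, -0.1333, 0, 0, 0, 0], [0, -0.1333, 0, 0, 0, 0], [0, -0.1333, 0, 0, 0, 0]]

```text
time_s: 23.32
position: [0.4497, 0.0151, 0.1815]
tcp_rot: [[1.0, 0.006, -0.002], [0.006, -1.0, 0.001], [-0.002, -0.001, -1.0]]
force: [1.1, -0.1, -2.1]
opening: 0.659
grasp_force: 30.0
```

To row units: 0.206 m / 0.75 = 0.2747, -0.181 m / 0.75 = -0.2413.

Request:
play_rows:
  motion:
    - [[0.2747, -0.2413, 0, 0, 0, 0], [0.2747, -0.2413, 0, 0, 0, 0], [0.2747, -0.2413, 0, 0, 0, 0], [0.2747, -0.2413, 0, 0, 0, 0], [0.2747, -0.2413, 0, 0, 0, 0], [0.2747, -0.2413, 0, 0, 0, 0], [0.2747, -0.2413, 0, 0, 0, 0], [0.2747, -0.2413, 0, 0, 0, 0]]

```text
time_s: 23.98
position: [0.662, 0.1949, 0.1811]
tcp_rot: [[1.0, 0.003, 0.006], [0.003, -1.0, 0.002], [0.006, -0.002, -1.0]]
force: [1.1, -0.6, -2.2]
opening: 0.655
grasp_force: 30.0
```

Request:
play_rows:
  motion:
    - [[0, 0, 0, 0, 0, 0], [0, 0, 0, 0, 0, 0], [0, 0, 0, 0, 0, 0]]

```text
time_s: 24.23
position: [0.656, 0.1909, 0.1811]
tcp_rot: [[1.0, -0.001, -0.003], [-0.001, -1.0, -0.001], [-0.003, 0.001, -1.0]]
force: [-0.4, -0.4, -2.3]
opening: 0.654
grasp_force: 30.0
```

```bash
python3 - <<'E'
from h import *
s=bot.read_state();print(s["time_s"],s["position"],np.round(s["tcp_rot"],4).tolist(),s["opening"],s["qvel"])
E
```

```text
24.2333 [0.65602095 0.19092823 0.18113027] [[1.0, -0.0006, -0.0026], [-0.0006, -1.0, -0.0007], [-0.0026, 0.0007, -1.0]] 0.6539060437467801 [ 0.03050734 -0.58402878 -0.04750514  0.187317   -0.20149525  0.13880756]
```

To row units: 0.028 m / 0.75 = 0.0373, -0.005 m / 0.75 = -0.0067.

Request:
play_rows:
  motion:
    - [[0, -0.0067, 0.0133, 0, 0, 0], [0, -0.0067, 0.0267, 0, 0, 0], [0, -0.0067, 0.0373, 0, 0, 0], [0, -0.0067, 0.0373, 0, 0, 0], [0, -0.0067, 0.0373, 0, 0, 0], [0, -0.0067, 0.0373, 0, 0, 0]]

```text
time_s: 24.73
position: [0.6573, 0.1974, 0.1536]
tcp_rot: [[1.0, 0.001, -0.0], [0.001, -1.0, -0.0], [-0.0, 0.0, -1.0]]
force: [-0.4, -1.1, -2.4]
opening: 0.654
grasp_force: 30.0
```

```bash
python3 - <<'E'
from h import *
s=bot.read_state();print(s["time_s"],s["position"],np.round(s["tcp_rot"],4).tolist(),s["opening"],s["qvel"])
E
```

```text
24.7333 [0.65730571 0.19741686 0.15359929] [[1.0, 0.0006, -0.0001], [0.0006, -1.0, -0.0], [-0.0001, 0.0, -1.0]] 0.6539280830880331 [ 0.04788703 -0.52799605 -0.67761245  0.12186753 -0.02263991  0.14835435]
```

To row units: 0.0155 m / 0.75 = 0.0207, -0.002 m / 0.75 = -0.0027.

Request:
play_rows:
  motion:
    - [[-0.0027, 0.002, 0, 0, 0, 0], [-0.0027, 0.002, 0.0067, 0, 0, 0], [-0.0027, 0.002, 0.0133, 0, 0, 0], [-0.0027, 0.002, 0.02, 0, 0, 0], [-0.0027, 0.002, 0.0207, 0, 0, 0], [-0.0027, 0.002, 0.0207, 0, 0, 0]]

```text
time_s: 25.23
position: [0.6548, 0.1959, 0.1374]
tcp_rot: [[1.0, 0.001, -0.002], [0.001, -1.0, -0.0], [-0.002, 0.0, -1.0]]
force: [0.5, -0.7, -1.6]
opening: 0.65
grasp_force: 30.0
```

```bash
python3 - <<'E'
from h import *
s=bot.read_state();print(s["time_s"],s["position"],np.round(s["tcp_rot"],4).tolist(),s["force"],s["qvel"])
E
```

```text
25.2333 [0.65476097 0.19593339 0.13741246] [[1.0, 0.0006, -0.0016], [0.0006, -1.0, -0.0002], [-0.0016, 0.0002, -1.0]] [ 0.50882319 -0.73279713 -1.55446066] [ 0.05978418 -0.46954538 -0.65001456  0.00480279  0.06667204 -0.09520528]
```

To row units: 0.009 m / 0.75 = 0.012, 0.002 m / 0.75 = 0.0027.

Request:
play_rows:
  motion:
    - [[0.0007, 0, 0.0027, 0, 0, 0], [0.0007, 0, 0.0053, 0, 0, 0], [0.0007, 0, 0.008, 0, 0, 0], [0.0007, 0, 0.01, 0, 0, 0], [0.0007, 0, 0.0113, 0, 0, 0], [0.0007, 0, 0.012, 0, 0, 0], [0.0007, 0, 0.012, 0, 0, 0]]

```text
time_s: 25.82
position: [0.6557, 0.196, 0.1291]
tcp_rot: [[1.0, 0.001, -0.0], [0.001, -1.0, -0.0], [-0.0, 0.0, -1.0]]
force: [-0.1, -0.8, -1.9]
opening: 0.658
grasp_force: 30.0
```

Request:
play_rows:
  motion:
    - [[0, 0, 0.0013, 0, 0, 0], [0, 0, 0.0027, 0, 0, 0], [0, 0, 0.0027, 0, 0, 0], [0, 0, 0.0027, 0, 0, 0]]

```text
time_s: 26.15
position: [0.656, 0.196, 0.1279]
tcp_rot: [[1.0, 0.001, 0.001], [0.001, -1.0, 0.0], [0.001, -0.0, -1.0]]
force: [-1.6, 0.1, 3.1]
opening: 0.654
grasp_force: 30.0
```

Contact came at exactly the home height. I'll release, back off and check.

To row units: -0.1 m / 0.75 = -0.1333, -0.07 m / 0.75 = -0.0933.

Request:
play_rows:
  motion:
    - [[0, 0, 0, 0, 0, 0], [0, 0, 0, 0, 0, 0], [0, 0, 0, 0, 0, 0], [0, 0, -0.04, 0, 0, 0], [0, 0, -0.0933, 0, 0, 0], [0, 0, -0.1333, 0, 0, 0], [-0.1333, 0.1333, -0.1333, 0, 0, 0], [-0.1333, 0.1333, -0.1333, 0, 0, 0]]
  fingers: 0.087

```text
time_s: 26.82
position: [0.5996, 0.1376, 0.2303]
tcp_rot: [[1.0, 0.003, 0.009], [0.003, -1.0, 0.0], [0.009, -0.0, -1.0]]
force: [-0.9, -1.6, -0.2]
opening: 0.995
grasp_force: 0.0
```

Request:
play_rows:
  motion:
    - [[-0.1733, 0.2, 0, 0, 0, 0], [-0.1733, 0.2, 0, 0, 0, 0], [-0.1733, 0.2, 0, 0, 0, 0], [-0.1733, 0.2, 0, 0, 0, 0], [-0.1733, 0.2, 0, 0, 0, 0], [-0.1733, 0.2, 0, 0, 0, 0]]
  fingers: 0.05

```text
time_s: 27.32
position: [0.4626, -0.0157, 0.2271]
tcp_rot: [[1.0, -0.004, -0.005], [-0.004, -1.0, -0.001], [-0.005, 0.001, -1.0]]
force: [0.2, 0.1, -1.2]
opening: 0.638
grasp_force: 0.0
```

```bash
python3 - <<'E'
from h import *
s=bot.read_state();print(s["time_s"],s["position"],np.round(s["tcp_rot"],4).tolist(),s["opening"])
for c in ("scene","top"):
  d=imaging.capture(c)
  b=near(d,"lid",c,np.array((.442,-.146)),RG["lid"]);print(c,b)
  b=near(d,"funnel",c,np.array((.655,.196)),[(.029,.07),(.029,.15)]);print(c,b)
  if c=="scene": cv2.imwrite("pics/s4.png",cv2.resize(cv2.cvtColor(d["frame"],cv2.COLOR_RGB2BGR)[210:330,330:480],None,fx=5,fy=5,interpolation=cv2.INTER_CUBIC))
E
```

```text
27.3167 [ 0.46257608 -0.01570477  0.22707595] [[1.0, -0.0035, -0.0046], [-0.0035, -1.0, -0.0006], [-0.0045, 0.0006, -1.0]] 0.638495668222517
scene None
scene (array([0.65802542, 0.19432555]), 0.9464827253011782)
top None
top (array([0.65641713, 0.19494649]), 0.9462877359801717)
```

View pics/s4.png

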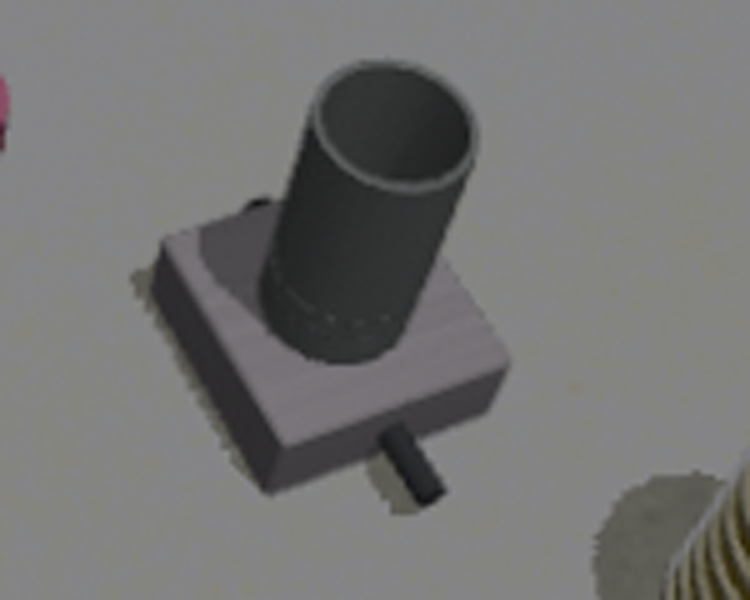

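The funnel stands flush on the base's shoulder, with the seam at crop pixel (340,315). Next is the lid.

To row units: 0.13 m / 0.75 = 0.1733, 0.12 m / 0.75 = 0.16.

Request:
play_rows:
  motion:
    - [[-0.0273, 0.1733, 0, 0, 0, 0], [-0.0273, 0.1733, 0.0667, 0, 0, 0], [-0.0273, 0.1733, 0.16, 0, 0, 0], [-0.0273, 0.1733, 0.1733, 0, 0, 0], [-0.0273, 0.1733, 0.1733, 0, 0, 0], [-0.0273, 0.1733, 0.1733, 0, 0, 0], [-0.0273, 0.1733, 0.1733, 0, 0, 0]]
  fingers: 0.05

```text
time_s: 28.2
position: [0.446, -0.1423, 0.0951]
tcp_rot: [[1.0, 0.0, -0.005], [0.0, -1.0, 0.003], [-0.005, -0.003, -1.0]]
force: [-0.6, 1.0, 0.6]
opening: 0.574
grasp_force: 0.0
```

```bash
python3 - <<'E'
from h import *
s=bot.read_state();print(s["time_s"],s["position"],np.round(s["tcp_rot"],4).tolist(),s["opening"],s["qvel"])
E
```

```text
28.2 [ 0.44597772 -0.14233703  0.09512865] [[1.0, 0.0001, -0.0049], [0.0001, -1.0, 0.0033], [-0.0049, -0.0033, -1.0]] 0.5738747950762451 [ 1.4339659  -5.22366338 -0.81458207  0.23172591  0.46482836  0.12348612]
```

To row units: 0.06 m / 0.75 = 0.08, -0.003 m / 0.75 = -0.004.

Request:
play_rows:
  motion:
    - [[-0.004, 0.0047, 0.0267, 0, 0, 0], [-0.004, 0.0047, 0.0533, 0, 0, 0], [-0.004, 0.0047, 0.0733, 0, 0, 0], [-0.004, 0.0047, 0.08, 0, 0, 0], [-0.004, 0.0047, 0.08, 0, 0, 0], [-0.004, 0.0047, 0.08, 0, 0, 0]]

```text
time_s: 28.7
position: [0.4449, -0.1463, 0.0389]
tcp_rot: [[1.0, 0.002, 0.003], [0.002, -1.0, -0.002], [0.003, 0.002, -1.0]]
force: [-0.4, -0.6, -0.5]
opening: 0.572
grasp_force: 0.0
```

Request:
play_rows:
  motion:
    - [[0, 0, 0, 0, 0, 0], [0, 0, 0, 0, 0, 0], [0, 0, 0, 0, 0, 0], [0, 0, 0, 0, 0, 0], [0, 0, 0, 0, 0, 0], [0, 0, 0, 0, 0, 0], [0, 0, 0, 0, 0, 0]]
  fingers: 0.01

```text
time_s: 29.28
position: [0.4436, -0.1466, 0.0375]
tcp_rot: [[1.0, 0.0, 0.0], [0.0, -1.0, -0.0], [0.0, 0.0, -1.0]]
force: [-0.3, -0.3, 3.5]
opening: 0.243
grasp_force: 30.0
```

```bash
python3 - <<'E'
from h import *
s=bot.read_state();print(s["time_s"],s["position"],np.round(s["tcp_rot"],4).tolist(),s["opening"],s["joint_positions"])
E
```

```text
29.2833 [ 0.44359873 -0.14662143  0.03753243] [[1.0, 0.0004, 0.0002], [0.0004, -1.0, -0.0001], [0.0002, 0.0001, -1.0]] 0.2429711303658409 [-3.20360622e+01  3.97234085e+01  1.13017479e+02  6.57052133e-03
  2.72463076e+01  5.79351732e+01]
```

To row units: -0.195 m / 0.75 = -0.26, -0.15 m / 0.75 = -0.2.

Request:
play_rows:
  motion:
    - [[0, 0, -0.04, 0, 0, 0], [0, 0, -0.0933, 0, 0, 0], [0, 0, -0.1467, 0, 0, 0], [0, -0.0533, -0.2, 0, 0, 0], [0, -0.2, -0.2533, 0, 0, 0], [0, -0.2, -0.26, 0, 0, 0], [0, -0.2, -0.26, 0, 0, 0], [0, -0.2, -0.26, 0, 0, 0]]

```text
time_s: 29.95
position: [0.443, 0.0077, 0.2346]
tcp_rot: [[1.0, 0.005, 0.003], [0.005, -1.0, 0.001], [0.003, -0.001, -1.0]]
force: [0.9, 0.3, -0.7]
opening: 0.241
grasp_force: 30.0
```

```bash
python3 - <<'E'
from h import *
s=bot.read_state();print(s["time_s"],s["position"],np.round(s["tcp_rot"],4).tolist(),s["opening"],s["qvel"])
E
```

```text
29.95 [0.44304499 0.00774297 0.23456564] [[1.0, 0.0046, 0.003], [0.0046, -1.0, 0.0014], [0.003, -0.0014, -1.0]] 0.24073366345757344 [ 7.13570478 -1.00886109 -2.26005888 -3.75927748  2.84485488  6.59061881]
```

To row units: 0.2135 m / 0.75 = 0.2847, -0.188 m / 0.75 = -0.2507.

Request:
play_rows:
  motion:
    - [[0.2847, -0.2507, 0, 0, 0, 0], [0.2847, -0.2507, 0, 0, 0, 0], [0.2847, -0.2507, 0, 0, 0, 0], [0.2847, -0.2507, 0, 0, 0, 0], [0.2847, -0.2507, 0, 0, 0, 0], [0.2847, -0.2507, 0, 0, 0, 0], [0.2847, -0.2507, 0, 0, 0, 0], [0.2847, -0.2507, 0, 0, 0, 0]]

```text
time_s: 30.62
position: [0.6615, 0.1955, 0.2307]
tcp_rot: [[1.0, 0.004, 0.005], [0.004, -1.0, 0.002], [0.005, -0.002, -1.0]]
force: [0.5, -0.4, -1.5]
opening: 0.244
grasp_force: 30.0
```

Request:
play_rows:
  motion:
    - [[0, 0, 0, 0, 0, 0], [0, 0, 0, 0, 0, 0], [0, 0, 0, 0, 0, 0], [0, 0, 0, 0, 0, 0]]

```text
time_s: 30.95
position: [0.6559, 0.1903, 0.2322]
tcp_rot: [[1.0, -0.001, -0.001], [-0.001, -1.0, -0.0], [-0.001, 0.0, -1.0]]
force: [-0.3, -0.4, 0.3]
opening: 0.24
grasp_force: 30.0
```

```bash
python3 - <<'E'
from h import *
s=bot.read_state();print(s["time_s"],s["position"],np.round(s["tcp_rot"],4).tolist(),s["opening"])
d=imaging.capture("scene"); cv2.imwrite("pics/s5.png",cv2.resize(cv2.cvtColor(d["frame"],cv2.COLOR_RGB2BGR)[180:330,310:500],None,fx=4,fy=4,interpolation=cv2.INTER_CUBIC))
E
```

```text
30.95 [0.65585291 0.19033809 0.23217606] [[1.0, -0.0006, -0.0014], [-0.0006, -1.0, -0.0004], [-0.0014, 0.0004, -1.0]] 0.24032563276727592
```

View pics/s5.png

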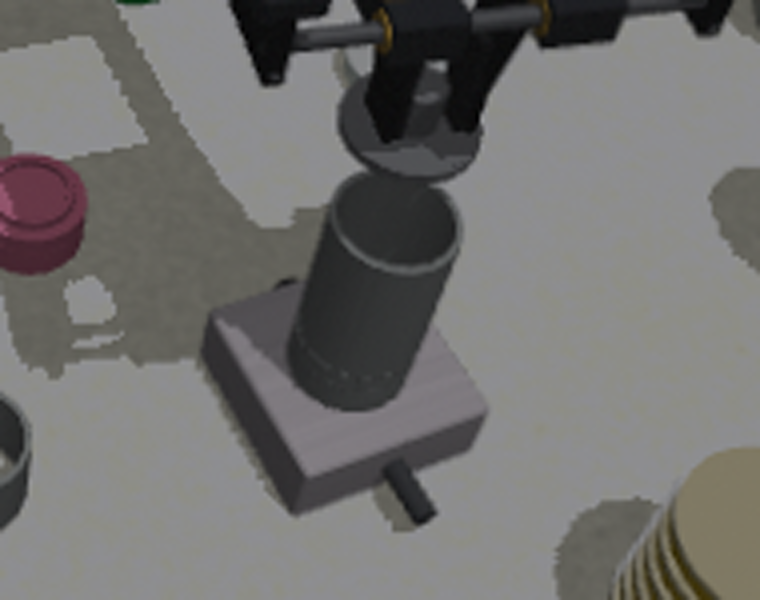

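The lid hangs level above the mouth (crop pixel (410,130) against the mouth at (395,220)). I'll correct y by 5.5 mm and lower it.

To row units: 0.038 m / 0.75 = 0.0507, -0.0055 m / 0.75 = -0.0073.

Request:
play_rows:
  motion:
    - [[0.0007, -0.0073, 0.02, 0, 0, 0], [0.0007, -0.0073, 0.0373, 0, 0, 0], [0.0007, -0.0073, 0.0493, 0, 0, 0], [0.0007, -0.0073, 0.0507, 0, 0, 0], [0.0007, -0.0073, 0.0507, 0, 0, 0], [0.0007, -0.0073, 0.0507, 0, 0, 0]]

```text
time_s: 31.5
position: [0.6577, 0.1968, 0.1949]
tcp_rot: [[1.0, 0.0, 0.001], [0.0, -1.0, 0.0], [0.001, -0.0, -1.0]]
force: [-0.5, 0.2, 0.1]
opening: 0.237
grasp_force: 30.0
```

```bash
python3 - <<'E'
from h import *
s=bot.read_state();print(s["time_s"],s["position"],np.round(s["tcp_rot"],4).tolist(),s["force"])
E
```

```text
31.5 [0.65768705 0.19679452 0.19494813] [[1.0, 0.0002, 0.001], [0.0002, -1.0, 0.0001], [0.001, -0.0001, -1.0]] [-0.51411909  0.22525196  0.0910113 ]
```

To row units: 0.0145 m / 0.75 = 0.0193, -0.001 m / 0.75 = -0.0013.

Request:
play_rows:
  motion:
    - [[-0.0013, 0.0013, 0.004, 0, 0, 0], [-0.0013, 0.0013, 0.008, 0, 0, 0], [-0.0013, 0.0013, 0.012, 0, 0, 0], [-0.0013, 0.0013, 0.0147, 0, 0, 0], [-0.0013, 0.0013, 0.0173, 0, 0, 0], [-0.0013, 0.0013, 0.0187, 0, 0, 0], [-0.0013, 0.0013, 0.0193, 0, 0, 0], [-0.0013, 0.0013, 0.0193, 0, 0, 0]]

```text
time_s: 32.17
position: [0.6566, 0.1961, 0.1798]
tcp_rot: [[1.0, 0.001, 0.001], [0.001, -1.0, 0.0], [0.001, -0.0, -1.0]]
force: [-0.3, 0.7, -1.1]
opening: 0.244
grasp_force: 30.0
```

To row units: 0.001 m / 0.75 = 0.0013, 0.0005 m / 0.75 = 0.0007.

Request:
play_rows:
  motion:
    - [[0, 0, 0.0007, 0, 0, 0], [0, 0, 0.0013, 0, 0, 0], [0, 0, 0.0013, 0, 0, 0]]

```text
time_s: 32.42
position: [0.6567, 0.1961, 0.1796]
tcp_rot: [[1.0, 0.001, 0.001], [0.001, -1.0, 0.0], [0.001, -0.0, -1.0]]
force: [-0.2, -1.0, 3.8]
opening: 0.24
grasp_force: 30.0
```

To row units: -0.1 m / 0.75 = -0.1333, -0.08 m / 0.75 = -0.1067.

Request:
play_rows:
  motion:
    - [[0, 0, 0, 0, 0, 0], [0, 0, 0, 0, 0, 0], [0, 0, 0, 0, 0, 0], [0, 0, -0.0267, 0, 0, 0], [0, 0, -0.0667, 0, 0, 0], [0, 0, -0.1067, 0, 0, 0], [-0.1333, 0.1333, -0.1067, 0, 0, 0], [-0.1333, 0.1333, -0.1067, 0, 0, 0]]
  fingers: 0.06

```text
time_s: 33.08
position: [0.5995, 0.1377, 0.261]
tcp_rot: [[1.0, 0.003, 0.007], [0.003, -1.0, 0.0], [0.007, -0.0, -1.0]]
force: [-0.3, -0.6, -0.9]
opening: 0.676
grasp_force: 0.0
```

To row units: -0.08 m / 0.75 = -0.1067.

Request:
play_rows:
  motion:
    - [[-0.1067, 0.1067, 0, 0, 0, 0], [-0.1067, 0.1067, 0, 0, 0, 0], [-0.1067, 0.1067, 0, 0, 0, 0], [-0.1067, 0.1067, 0, 0, 0, 0], [-0.1067, 0.1067, 0, 0, 0, 0], [-0.1067, 0.1067, 0, 0, 0, 0]]

```text
time_s: 33.58
position: [0.5184, 0.0572, 0.2591]
tcp_rot: [[1.0, 0.0, 0.002], [0.0, -1.0, 0.0], [0.002, -0.0, -1.0]]
force: [-0.0, 0.2, 0.6]
opening: 0.689
grasp_force: 0.0
```

```bash
python3 - <<'E'
from h import *
s=bot.read_state();print(s["time_s"],s["position"],s["opening"],s["qvel"])
for c in ("scene","top"):
  d=imaging.capture(c)
  for n,g in dict(short_funnel=(.672,.011),petri=(.445,.3)).items(): print(c,n,near(d,n,c,np.array(g),RG[n]))
  if c=="scene": cv2.imwrite("pics/s6.png",cv2.resize(cv2.cvtColor(d["frame"],cv2.COLOR_RGB2BGR)[180:330,310:500],None,fx=4,fy=4,interpolation=cv2.INTER_CUBIC))
E
```

```text
33.5833 [0.51835521 0.05715001 0.25906557] 0.6886174641618255 [ 1.06899941  0.81275308 -1.21175218 -0.11207597  0.00159259 -0.075177  ]
scene short_funnel (array([0.67254958, 0.01095246]), 0.9332591062704876)
scene petri (array([0.4453006 , 0.29934766]), 0.8030001896821558)
top short_funnel None
top petri (array([0.44432863, 0.29735783]), 0.7671994529100895)
```

View pics/s6.png

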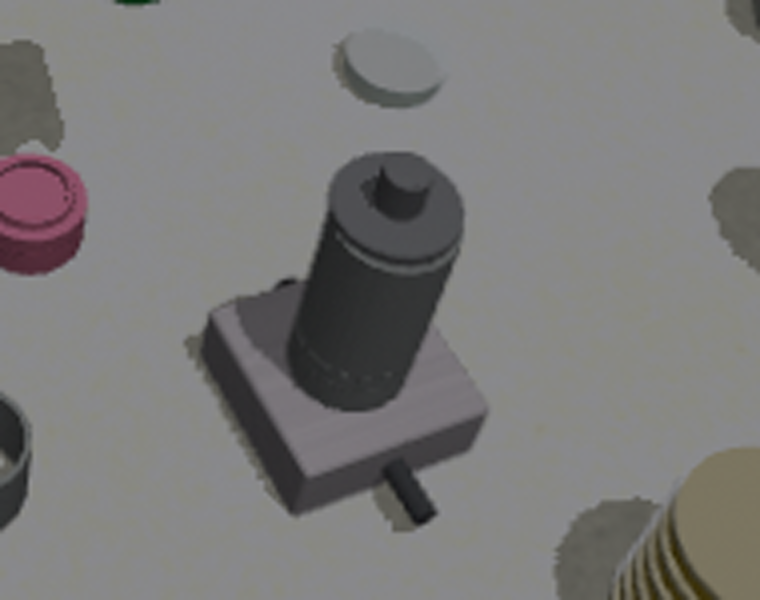

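The lid sits flush and upright on the funnel (crop pixel (397,210)). The short funnel and dish haven't moved, and the arm is clear. I'm handing the job in.

```bash
python3 -c "
from rig import bot
print(bot.hand_in())"
```

```text
the job is handed in; nothing more can be done
None
```

The filter unit is assembled on the empty stand (base, disc, tall funnel, lid) and looks flush and upright in the last picture; I handed it in at about 34 s, and the hand-in gave no verdict.

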